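# Queue the spark-analysis discs in the sloping rack

## Task

Queue the four metal discs that stand on the bench in the sloping three-lane rack, next to the spectrometer: the copper disc in the lane with the copper-coloured tag, the brass disc in the lane with the yellow brass tag, and in the lane with the grey tag first the steel control disc with the dark burn marks and behind it, uphill, the plain freshly ground steel disc. Each must lie flat in its lane, burn side or ground side up as it stood, slid down until it rests against the stop or the disc in front of it. Leave the finished discs in the black tray where they are.

Things in the scene. Friction and masses are not known exactly. Their poses are not given: they have to be found in the camera images.
- copper_disc: Pinkish copper disc with one dark burn mark on top, 30 mm in diameter and 22 mm high, 0.14 kg. Origin: centre of its flat underside, z up. Stands upright and loose on the bench.
- brass_disc: Pale yellow brass disc with one dark burn mark on top, 36 mm in diameter and 30 mm high, 0.26 kg. Origin: centre of its flat underside, z up. Stands upright and loose on the bench.
- control_disc: Steel control sample: light grey disc with dark overlapping burn marks on top, 38 mm in diameter and 33 mm high, 0.29 kg; the only marked grey disc on the bench itself. Origin: centre of its flat underside, z up. Stands upright and loose on the bench.
- fresh_disc: Freshly ground steel sample: light grey disc with a plain unmarked top, narrower, 32 mm in diameter and 34 mm high, 0.21 kg. Origin: centre of its flat underside, z up. Stands upright and loose on the bench.
- lane_copper: Lane of the fixed sloping rack with pinkish copper tags (in the floor's upper end, on the front). All 3 lanes alike: 156x60 mm, dark slick floor, 54 mm clear between rails 13 mm high. Origin: mid-foot, 5 mm above bench; z up, x level and uphill (away from robot), y across. Floor at y=0: z = 32 mm + 0.249 x, from x = -64 (stop) to +75 mm. Seated copper disc: x -47, z 20 mm.
- lane_brass: Lane with yellow brass tags, like the copper lane. Floor slopes 14 degrees (0.244 rad), low end towards the robot: a disc let go on it slides down by itself. The stop at the low end is a V, 20 mm high, open uphill (faces 30 degrees off square), and centres the disc; the upper end is open. Axes as for the copper lane. Seated brass disc's origin: x -44, y 0, z 21 mm.
- lane_steel: Lane with light grey tags, like the copper lane (same axes). The lanes stand side by side, 62 mm apart, in any order. Takes two discs: the control disc at the stop has its origin at x -43, y 0, z 21 mm, the fresh disc touching it from behind (uphill) at x -9, y 0, z 30 mm.
- sample_tray: Black plastic tray with four bays for finished discs, 190 mm long, 115 mm wide and 22 mm high, fixed. Origin: centre of its underside, long side along its y.
- done_grey: Finished light grey disc with burn marks, 39 mm in diameter and 30 mm high, loose in a bay of the black tray; stays there. Origin: centre of its underside.
- done_dark: Finished dark grey disc, 40 mm in diameter and 31 mm high, loose in a bay of the black tray; stays there. Origin: centre of its underside.
Not all that is in view belongs to the job. What is shaped like the control_disc but blue is not meant.

How it is judged:
At the end, for the whole second after the job is handed in: All four discs released, at rest, upright on the lane floor (axis within 0.34 rad of vertical), within 8 mm along, 12 mm across and 6 mm in height of their seats: copper, brass, control against the stop of their lanes, fresh behind control. Finished discs still in their tray bays (x of copper_disc in the frame of lane_copper between -0.0552 and -0.0392 m and y of copper_disc in the frame of lane_copper between -0.012 and 0.012 m and z of copper_disc in the frame of lane_copper between 0.0142 and 0.0262 m and angle between each of copper_disc, brass_disc, control_disc, fresh_disc's own z axis and vertical below 0.34 rad and linear speed of each of copper_disc, brass_disc, control_disc, fresh_disc below 0.01 m/s and x of brass_disc in the frame of lane_brass between -0.0519 and -0.0359 m and y of brass_disc in the frame of lane_brass between -0.012 and 0.012 m and z of brass_disc in the frame of lane_brass between 0.0151 and 0.0271 m and x of control_disc in the frame of lane_steel between -0.0508 and -0.0348 m and y of control_disc in the frame of lane_steel between -0.012 and 0.012 m and z of control_disc in the frame of lane_steel between 0.0153 and 0.0273 m and x of fresh_disc in the frame of lane_steel between -0.0168 and -0.0008 m and y of fresh_disc in the frame of lane_steel between -0.012 and 0.012 m and z of fresh_disc in the frame of lane_steel between 0.0238 and 0.0358 m and x of done_grey in the frame of sample_tray between 0 and 0.054 m and x of done_dark in the frame of sample_tray between -0.054 and 0 m); the robot touches nothing.
It fails at once if A finished disc in the black tray is moved by more than 15 mm (distance of any of done_grey, done_dark from where it was at the start of the episode above 0.015 m).
It also fails if it takes over 90 s, if anything falls off the work surface, if the arm or the gripper's body presses on something with over 40 N, if the wrist force passes 120 N, or if a joint passes its speed limit or range.

## Robot

A 6-joint arm with a two-finger parallel gripper is mounted at the origin on a cart in front of the work surface, level with it; the furniture and walls round the work are solid. World frame = base frame: x ahead of the robot, y to its left, z up, the work surface at z = 0. Lengths are in m, angles in rad, forces in N, time in s.
With the tool pointing down it reaches from about 0.35 to 0.975 m from the base axis. Payload 4.9 kg.
Tool frame: the origin (TCP) lies between the finger pads; the fingertips stand 25 mm ahead of it and the grasp point (between the pads) lies 6 mm ahead of it (ctrl.tip_reach is the distance from the TCP to the fingertips, in m); z points along the fingers, y is the direction in which the jaws open and shut (so a half turn about z gives the same grasp; the last joint's range is limited). The gripper opens to 85 mm and grips with 20 to 120 N. Pads are 22 mm wide; open, the fingers measure 114 mm over their backs; the gripper's body (76 mm by 85 mm) begins 54 mm behind the grasp point. The pads swing forward as they close: fully open they stand 13 mm farther back than shut.
Start: joints at [0.988, 0.053, 1.613, -0, 1.476, -0.119], TCP at [0.28, 0.559, 0.256] pointing down, gripper open.
Joint ranges: [-3.01, 3.01], [-1.01, 2.22], [0.06, 2.58], [-1.02, 4.17], [0.09, 2.62], [-3.14, 3.14]. Speed limits (rad/s): [2.57, 2.57, 3.14, 3.14, 3.14, 3.14].

## Interface

Orientations are given as a rotation vector (axis times angle).
In Python, from station import get_obs, get_image, camera_params, order, ctrl gives the robot as it stands.
- The arm moves only by the tool move_arm, never from a script. Its argument "deltas" is one flat list of numbers, 5 for each row, row after row: the opening, from -1 (shut) to 1 (fully open), so that 0 is half open, then the shift along the tool's x, y, z in m, then the turn about the tool's z in degrees. In form: [fingers, tx, ty, tz, turn, fingers, tx, ty, tz, turn, ...]. A call has 1 to 10 rows; each row is the pose to reach, as a shift and turn from the pose measured when the call began, along the tool's axes at that moment; what a row does not reach only later rows make up. A row lasts 1/10 s, in which the tool goes at most 50 mm and 8.59 degrees, less where a joint would pass 70% of its speed; a pose out of reach is approached as far as the arm can. A call with a gripper value outside its range is refused whole. The fingers move at their own pace and stop on an object; "force" is the grip in N (left out, the last holds). Time passes only in rows, so rows that repeat a pose let the fingers close. It gives the time, the measured TCP pose, the force and the opening at its end, in the units of the state.
- get_obs(): the state, without advancing time (a new reading comes with each control period).
- get_image(name): name is "scene" or "top" or "wrist"; returns the picture (400x640x3 uint8, red, green, blue); there is no depth.
- camera_params(name): a dict with "camera_matrix" (3x3 intrinsics, pixels), "k1" (the pictures are not rectified: a ray, as slopes to the right and down, at radius r is drawn at 1 + k1 r^2 times it, then the intrinsics apply), "extrinsics" (4x4, takes a point from camera to world coordinates); the wrist camera has in their place "tool_from_camera" (4x4, takes a point from camera to tool coordinates, whose origin is the TCP and whose axes are the flange's). Camera axes: x right, y up, looking along -z (the intrinsics and any distortion apply to the point x, -y, -z); pixel columns grow to the right and rows downward; lengths in m; the calibration is good to about 2 mm. A picture is of the moment at which its call begins: read the wrist's pose just before it. camera_params takes no time and is no camera call.
- order.finish_job(): hands the job in, once; it reports no verdict.
The state is a dict: "t": time; "q": joint angles; "dq": joint speeds; "effort": joint torques, N m; "tool_pos": TCP position; "tool_rot": TCP orientation; "contact_force": force on the tool from outside, world axes, zero at the start; "wrist_torque": the same for the moment, N m; "opening": finger opening in m.
Only numpy, scipy, OpenCV 4.12 (cv2) and the standard library are available. Lean on these libraries where they do the work, as an engineer would, in place of code of your own. Each camera call takes 0.05 s, during which the arm holds its last target. There are 200 camera calls.

## Working session

There is one attempt and no reset: what is moved stays moved. The work goes in short steps, Python scripts to look and compute and a tool call to move; the robot and the scene stay as the last step left them, time stands still between calls to the robot, and variables do not carry over. Pictures are saved under pics/ and viewed, about 12 in all and at most 16, crops included, and the job is handed in when it is done.

Besides the shell and the picture viewer there is one more tool, called after ">>>" by a JSON object that holds its "method" and its "body", one argument or row to a line. move_arm: Moves the arm, as the interface text tells. Its arguments: {"type":"object","properties":{"deltas":{"type":"array"},"force":{"type":"number"}},"required":["deltas"]}

```bash
mkdir -p pics; ls; python3 - <<'E'
from station import *
import cv2,numpy as np
np.set_printoptions(precision=4,suppress=True)
o=get_obs();print(o)
for n in ("scene","top","wrist"):
    cv2.imwrite(f"pics/{n}0.png",get_image(n)[:,:,::-1]);print(n,camera_params(n))
E
```

```text
pics
{'t': 0.0, 'q': array([ 0.988 ,  0.0533,  1.6143, -0.    ,  1.476 , -0.119 ]), 'dq': array([ 0.0014, -0.0005, -0.0004, -0.0001,  0.    , -0.0012]), 'effort': array([ -0.0002, -39.3715, -37.0164,  -0.0002,   0.0073,  -0.    ]), 'tool_pos': array([0.2793, 0.5585, 0.2551]), 'tool_rot': array([-0.7219, -3.0568,  0.003 ]), 'contact_force': array([ 0.3921, -1.0982, -0.0662]), 'wrist_torque': array([ 0.065 , -0.0299, -0.0174]), 'opening': 0.08529559420315322}
scene {'camera_matrix': array([[507.396 ,   0.    , 314.9247],
       [  0.    , 507.396 , 195.2921],
       [  0.    ,   0.    ,   1.    ]]), 'k1': -0.07834110955730617, 'extrinsics': array([[ 0.819 ,  0.2991, -0.4896, -0.1143],
       [-0.5735,  0.4491, -0.6851, -0.7921],
       [ 0.015 ,  0.842 ,  0.5393,  0.6474],
       [ 0.    ,  0.    ,  0.    ,  1.    ]])}
top {'camera_matrix': array([[433.9468,   0.    , 316.3087],
       [  0.    , 433.9468, 198.144 ],
       [  0.    ,   0.    ,   1.    ]]), 'k1': -0.04952875463050427, 'extrinsics': array([[-0.0061,  0.999 , -0.0432,  0.3861],
       [-1.    , -0.0065, -0.0072, -0.0246],
       [-0.0075,  0.0432,  0.999 ,  1.1021],
       [ 0.    ,  0.    ,  0.    ,  1.    ]])}
wrist {'camera_matrix': array([[352.8732,   0.    , 318.3523],
       [  0.    , 352.8732, 194.3455],
       [  0.    ,   0.    ,   1.    ]]), 'k1': 0.027355681716624013, 'tool_from_camera': array([[-0.0009,  0.958 ,  0.2868,  0.0731],
       [ 1.    ,  0.0009, -0.0001, -0.0006],
       [-0.0004,  0.2868, -0.958 , -0.1161],
       [ 0.    ,  0.    ,  0.    ,  1.    ]])}
```

View pics/top0.png

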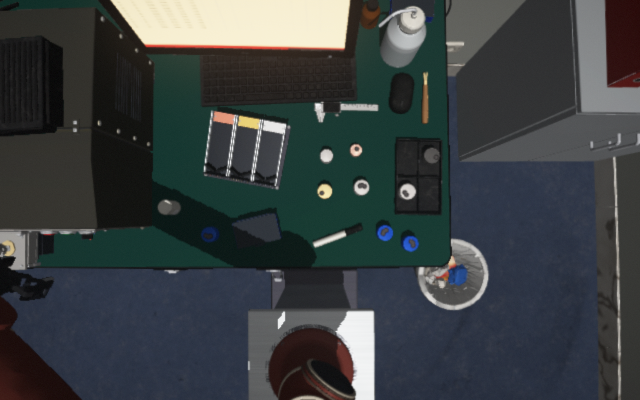

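View pics/scene0.png

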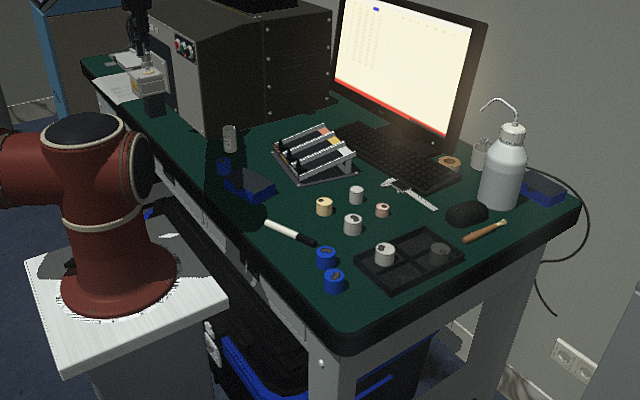

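The top view shows the rack with copper, brass and grey tags at about (222,117), (248,122) and (272,127). The discs are copper (356,150), fresh (327,156), brass (325,191) and control (362,187), and the tray is on the right at (418,175). I'll enlarge this area to measure it.

```bash
cat > h.py <<'E'
import numpy as np, cv2
from station import *
from scipy.spatial.transform import Rotation as R
np.set_printoptions(precision=4,suppress=True)
def cam(n,o=None):
    p=camera_params(n)
    if n!="wrist": E=p["extrinsics"]
    else:
        T=np.eye(4);T[:3,:3]=R.from_rotvec(o["tool_rot"]).as_matrix();T[:3,3]=o["tool_pos"];E=T@p["tool_from_camera"]
    return p["camera_matrix"],p["k1"],E
def ray(c,uv):
    K,k,E=c
    x,y=cv2.undistortPoints(np.array([[uv]],float),K,np.array([k,0,0,0.]))[0,0]
    return E[:3,3],E[:3,:3]@np.array([x,-y,-1])
def at(c,uv,z):
    o,d=ray(c,uv); return o+d*(z-o[2])/d[2]
def proj(c,P):
    K,k,E=c; q=np.linalg.inv(E)@np.c_[np.atleast_2d(P),np.ones(len(np.atleast_2d(P)))].T
    q=(np.diag([1,-1,-1])@q[:3]).T
    return cv2.projectPoints(q,np.zeros(3),np.zeros(3),K,np.array([k,0,0,0.]))[0][:,0]
E
python3 - <<'E'
import cv2
a=cv2.imread("pics/top0.png")[105:225,195:450]
cv2.imwrite("pics/topc.png",cv2.resize(a,None,fx=3,fy=3,interpolation=cv2.INTER_CUBIC))
E
```

```text
(no output)
```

View pics/topc.png

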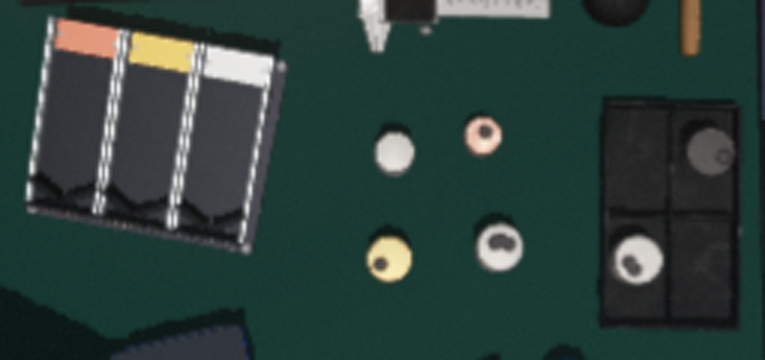

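```bash
cat > fit.py <<'E'
from h import *
from scipy.optimize import least_squares
c=cam("top")
f=lambda p:(np.array(p,float)+.5)/3-.5+[195,105]
for n,p,z in [("copper",(483,134),.022),("fresh",(394,152),.034),("brass",(389,258),.030),("control",(499,245),.033),("dgrey",(637,259),.034),("ddark",(709,152),.035)]:
    print(n,at(c,f(p),z))
# rail crest ends: lane frame of middle lane
px=[(50,18),(28,209),(122,30),(98,212),(197,44),(172,228),(268,56),(243,244)]
ys=[90.5,90.5,31,31,-31,-31,-90.5,-90.5]
def pts(p,xe=(76,-77)):
    P=np.array([[xe[i%2],ys[i],5+32+.249*xe[i%2]+13.4] for i in range(8)])/1000
    P=P@R.from_euler("z",p[2]).as_matrix().T; P[:,:2]+=p[:2]; return P
s=least_squares(lambda p:(proj(c,pts(p))-[f(q) for q in px]).ravel(),[.52,.13,-.15],x_scale=[.1,.1,.1])
print(s.x,s.cost);print(s.fun.reshape(-1,2))
E
python3 fit.py
```

```text
copper [ 0.5545 -0.1161  0.022 ]
fresh [ 0.5382 -0.0415  0.034 ]
brass [ 0.4509 -0.0368  0.03  ]
control [ 0.4608 -0.1274  0.033 ]
dgrey [ 0.4485 -0.2407  0.034 ]
ddark [ 0.5366 -0.3016  0.035 ]
[ 0.5549  0.1601 -0.1767] 5.7269312408227995
[[-0.0808 -0.537 ]
 [-0.1207 -0.5675]
 [-0.0306 -0.5611]
 [-0.0915  2.4353]
 [ 0.1636 -1.0383]
 [-0.2874  1.2963]
 [ 0.7795 -0.9771]
 [-0.3704  0.0069]]
```

```bash
cat > plan.py <<'E'
from h import *
import sys
# usage: plan.py x y z yaw(rad of tool y axis, mod pi): prints shift in tool axes and turn
def plan(x,y,z,rackyaw):
    o=get_obs(); M=R.from_rotvec(o["tool_rot"]).as_matrix()
    d=M.T@(np.array([x,y,z])-o["tool_pos"])
    ya=np.arctan2(M[1,1],M[0,1]); t=(np.pi/2+rackyaw-ya+np.pi/2)%np.pi-np.pi/2
    print("pos",o["tool_pos"],"toolx",M[:,0],"tooly",M[:,1],"q",o["q"]); print("shift",d,"turn about tool z deg",-np.degrees(t),"open",o["opening"],"tip",ctrl.tip_reach,"t",o["t"],"F",o["contact_force"])
if __name__=="__main__": plan(*map(float,sys.argv[1:]))
E
python3 plan.py .42 .12 .3 -.177; python3 -c "
from station import *;print([a for a in dir(ctrl) if a[0]!='_'])"
```

```text
pos [0.2794 0.5586 0.2553] toolx [-0.8944  0.4474  0.0002] tooly [ 0.4474  0.8944 -0.0016] q [ 0.988   0.0532  1.614  -0.      1.476  -0.119 ]
shift [-0.322  -0.3294 -0.0442] turn about tool z deg -16.43327032550345 open 0.08563744862334284 tip 0.025 t 0.15 F [-0.5177 -1.3692 -0.6445]
['MotionError', 'tip_reach']
```

>>> {"method": "move_arm", "body": {
  "deltas": [1,-0.148,-0.271,-0.015,-8,1,-0.148,-0.271,-0.015,-16.4,1,-0.148,-0.271,-0.015,-16.4,1,-0.148,-0.271,-0.015,-16.4,1,-0.148,-0.271,-0.015,-16.4,1,-0.148,-0.271,-0.015,-16.4,1,-0.148,-0.271,-0.015,-16.4,1,-0.385,-0.365,-0.015,-16.4,1,-0.385,-0.365,-0.015,-16.4,1,-0.385,-0.365,-0.015,-16.4],
  "force": 60
}}

```text
t: 1.15
tool_pos: [0.3913, 0.1371, 0.2709]
tool_rot: [0.277, 3.129, -0.001]
contact_force: [0.5, 1.3, 0.4]
opening: 0.0854
```

```bash
python3 plan.py .46 .06 .27 -.177
```

```text
pos [0.3913 0.1371 0.2709] toolx [-0.9845  0.1755 -0.0004] tooly [ 0.1755  0.9845 -0.0006] q [ 0.1576 -0.4968  2.0541 -0.0007  1.5841 -1.2368]
shift [-0.0812 -0.0639  0.001 ] turn about tool z deg 0.03176351867103839 open 0.08541277491327061 tip 0.025 t 1.15 F [0.5135 1.3489 0.3922]
```

>>> {"method": "move_arm", "body": {
  "deltas": [0.4,-0.081,-0.064,0.001,0,0.4,-0.081,-0.064,0.001,0,0.4,-0.081,-0.064,0.001,0,0.4,-0.081,-0.064,0.001,0]
}}

```text
t: 1.55
tool_pos: [0.4602, 0.0593, 0.2693]
tool_rot: [-0.28, -3.127, 0.0]
contact_force: [-0.3, 0.1, 0.0]
opening: 0.0595
```

```bash
python3 - <<'E'
from h import *
import json
o=get_obs();im=get_image("wrist")[:,:,::-1].copy();cv2.imwrite("pics/w1.png",im)
json.dump({k:np.asarray(o[k]).tolist() for k in("tool_pos","tool_rot")},open("w1.json","w"))
print(o["tool_pos"],o["opening"],o["t"])
E
```

```text
[0.4602 0.0593 0.2693] 0.05953074183682556 1.55
```

View pics/w1.png

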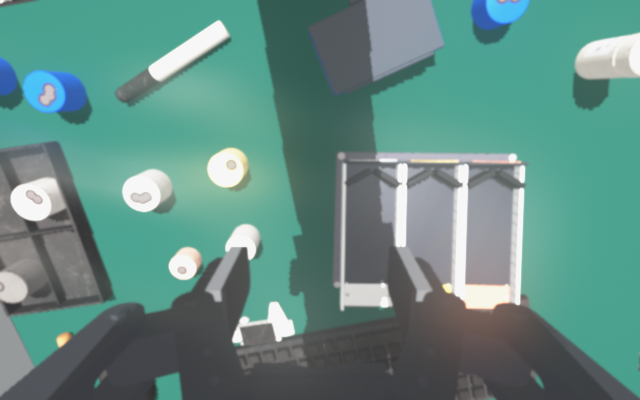

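```bash
cat > ov.py <<'E'
from h import *
import json,sys
p=list(map(float,sys.argv[1:4])); out=sys.argv[4]
o=json.load(open("w1.json"));c=cam("wrist",o);im=cv2.imread("pics/w1.png")
S=3;x0,y0=100,130;im=cv2.resize(im[y0:320,x0:360+180],None,fx=S,fy=S,interpolation=cv2.INTER_CUBIC)
Rm=R.from_euler("z",p[2]).as_matrix()
def pl(P,col,close=False):
    q=((proj(c,P)-[x0,y0]+.5)*S*8).astype(int); cv2.polylines(im,[q.reshape(-1,1,2)],close,col,1,cv2.LINE_AA,3)
def lane(P): P=np.array(P,float)/1000; return P@Rm.T+[p[0],p[1],0]
fl=lambda x:37+.249*x
for k in(62,0,-62):
    for s in(27,-27): pl(lane([[x,k+s,fl(x)+13.4] for x in(-75,0,75)]),(0,0,255))
    pl(lane([[-64+abs(y)*.577,k+y,fl(-64+abs(y)*.577)+20] for y in(27,0,-27)]),(255,0,255))
for x in(-78,78): pl(lane([[x,y,fl(x)+13.4] for y in(92,-92)]),(0,255,255))
t=np.linspace(0,6.28,40)
for x,y,z,r in[(.5545,-.1161,.022,.015),(.5382,-.0415,.034,.016),(.4509,-.0368,.030,.018),(.4608,-.1274,.033,.019)]:
    pl(np.c_[x+r*np.cos(t),y+r*np.sin(t),0*t+z],(0,0,255))
im=cv2.resize(im,(800,int(im.shape[0]*800/im.shape[1])),interpolation=cv2.INTER_AREA)
cv2.imwrite(out,im)
E
python3 ov.py .5549 .1601 -.1767 pics/ov1.png
```

```text
(no output)
```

View pics/ov1.png

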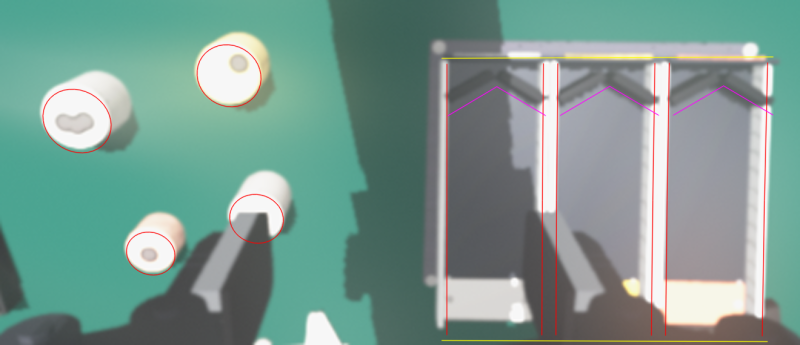

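The wrist view agrees with the top-view measurements. The red circles sit on the disc tops, and the rail lines match across the lanes. Along the slope the rack is about 6 mm nearer the robot than my fit, so I take its centre as (0.549, 0.161). I'll pick the control disc first.

>>> {"method": "move_arm", "body": {
  "deltas": [0.4,-0.034,-0.184,0.149,0,0.4,-0.034,-0.184,0.149,0,0.4,-0.034,-0.184,0.149,0,0.4,-0.034,-0.184,0.149,0,0.4,-0.034,-0.184,0.149,0,0.4,-0.034,-0.184,0.149,0,0.4,-0.034,-0.184,0.149,0,0.4,-0.034,-0.184,0.19,0,0.4,-0.034,-0.184,0.19,0,0.4,-0.034,-0.184,0.19,0]
}}

```text
t: 2.6
tool_pos: [0.4608, -0.1254, 0.0802]
tool_rot: [-0.273, -3.129, -0.0]
contact_force: [0.9, -0.1, 0.3]
opening: 0.0597
```

```bash
python3 plan.py .461 -.1275 .039 -.177; python3 - <<'E'
from h import *
cv2.imwrite("pics/w2.png",get_image("wrist")[:,:,::-1])
E
```

```text
pos [ 0.4608 -0.1254  0.0802] toolx [-0.9848  0.1735  0.0011] tooly [0.1735 0.9848 0.0001] q [-0.4216 -0.1221  2.0946 -0.0002  1.1702 -1.818 ]
shift [-0.0006 -0.002   0.0412] turn about tool z deg 0.15115386841658432 open 0.059699189440943594 tip 0.025 t 2.6 F [ 0.8678 -0.1233  0.2716]
```

View pics/w2.png

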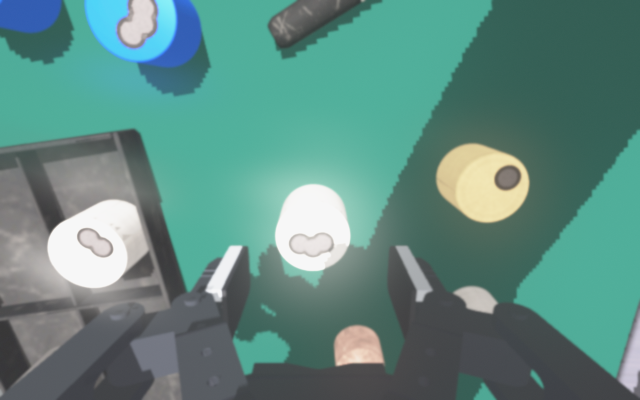

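```bash
cat > chk.py <<'E'
from h import *
import sys
u,v,z=map(float,sys.argv[1:4])
o=get_obs();c=cam("wrist",o);print("top centre",at(c,(u,v),z))
T=camera_params("wrist")["tool_from_camera"]
for zt in(.010,.015,.02,.025):print(zt,proj((c[0],c[1],T),[[0.011,.03,zt],[0.011,-.03,zt],[-.011,.03,zt]]).round(0).tolist())
E
python3 chk.py 313 240 .033
```

```text
top centre [ 0.4611 -0.1292  0.033 ]
0.01 [[396.0, 254.0], [243.0, 254.0], [393.0, 303.0]]
0.015 [[394.0, 249.0], [246.0, 249.0], [391.0, 296.0]]
0.02 [[391.0, 243.0], [248.0, 244.0], [388.0, 290.0]]
0.025 [[389.0, 239.0], [250.0, 239.0], [386.0, 284.0]]
```

>>> {"method": "move_arm", "body": {
  "deltas": [0.4,-0.0005,-0.003,0.045,0,0.4,-0.0005,-0.003,0.045,0,-1,-0.0005,-0.003,0.045,0,-1,-0.0005,-0.003,0.045,0,-1,-0.0005,-0.003,0.045,0,-1,-0.0005,-0.003,0.045,0],
  "force": 60
}}

```text
t: 3.25
tool_pos: [0.4634, -0.1297, 0.0388]
tool_rot: [0.274, 3.124, -0.003]
contact_force: [-1.5, 1.0, 6.5]
opening: 0.0359
```

```bash
python3 - <<'E'
import numpy as np
from plan import plan
c=np.array([.549,.1612]);y=-.177
ax=np.array([np.cos(y),np.sin(y)]);ay=np.array([-ax[1],ax[0]])
for n,k,x in[("control",-62,-15),("fresh",-62,10),("brass",0,-15),("copper",62,-15)]: print(n,c+ax*x/1e3+ay*k/1e3, "floor",37+.249*x)
p=c-ax*.015-ay*.062
plan(*p,.15,y)
E
```

```text
control [0.5233 0.1028] floor 33.265
fresh [0.5479 0.0984] floor 39.49
brass [0.5342 0.1638] floor 33.265
copper [0.5452 0.2249] floor 33.265
pos [ 0.4634 -0.1297  0.0388] toolx [-0.9848  0.1738 -0.0053] tooly [ 0.1738  0.9848 -0.0013] q [-0.4278 -0.0462  2.1052  0.0001  1.0771 -1.8239]
shift [-0.0192  0.2392 -0.1114] turn about tool z deg 0.13386678077801942 open 0.03589618461919594 tip 0.025 t 3.25 F [-1.5144  0.9602  6.5094]
```

>>> {"method": "move_arm", "body": {
  "deltas": [-1,0,0,-0.05,0,-1,0,0,-0.1,0,-1,0,0,-0.1,0,-1,0,0,-0.1,0]
}}

```text
t: 3.65
tool_pos: [0.4638, -0.1299, 0.1408]
tool_rot: [0.273, 3.121, -0.005]
contact_force: [-0.1, 0.4, -3.3]
opening: 0.0361
```

```bash
python3 plan.py .5233 .1028 .15 -.177; python3 - <<'E'
from h import *
cv2.imwrite("pics/w3.png",get_image("wrist")[:,:,::-1])
E
```

```text
pos [ 0.4638 -0.1299  0.1408] toolx [-0.9847  0.1738 -0.0093] tooly [ 0.1738  0.9848 -0.0023] q [-0.4278 -0.2039  2.0543  0.0001  1.2816 -1.8239]
shift [-0.0182  0.2395 -0.0096] turn about tool z deg 0.1322007864771436 open 0.03612135451636057 tip 0.025 t 3.65 F [-0.1424  0.3592 -3.2997]
```

View pics/w3.png

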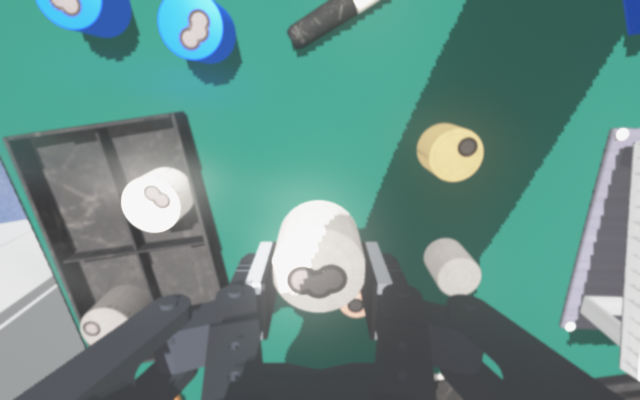

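The control disc is gripped upright with its marks up, at about (319,275). Next I carry it to the steel lane.

>>> {"method": "move_arm", "body": {
  "deltas": [-1,-0.018,0.2395,0,0,-1,-0.018,0.2395,0,0,-1,-0.018,0.2395,0,0,-1,-0.018,0.2395,0,0,-1,-0.018,0.2395,0,0,-1,-0.018,0.2395,0,0,-1,-0.018,0.2395,0,0,-1,-0.018,0.2395,0.04,0,-1,-0.018,0.2395,0.05,0,-1,-0.018,0.2395,0.05,0]
}}

```text
t: 4.7
tool_pos: [0.5188, 0.1021, 0.0844]
tool_rot: [-0.276, -3.126, 0.005]
contact_force: [-0.5, 0.1, -3.0]
opening: 0.0353
```

```bash
python3 plan.py .5233 .1028 .079 -.177; python3 - <<'E'
from h import *
cv2.imwrite("pics/w4.png",get_image("wrist")[:,:,::-1])
E
```

```text
pos [0.5188 0.1021 0.0844] toolx [-0.9845  0.1754  0.0031] tooly [ 0.1754  0.9845 -0.0032] q [ 0.0548  0.0001  1.9705 -0.0026  1.1748 -1.3387]
shift [-0.0043  0.0014  0.0054] turn about tool z deg 0.03924274849639856 open 0.03531365811948242 tip 0.025 t 4.7 F [-0.487   0.0969 -3.0182]
```

View pics/w4.png

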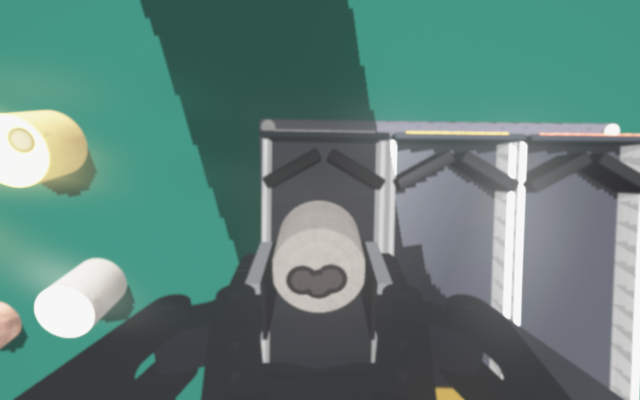

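>>> {"method": "move_arm", "body": {
  "deltas": [-1,-0.004,0.0025,0.004,0,-1,-0.004,0.0025,0.005,0,-1,-0.004,0.0025,0.0055,0,0.2,-0.004,0.0025,0.005,0,0.2,-0.004,0.0025,0.005,0,0.2,-0.004,0.0025,0.005,0,0.3,-0.004,0.0025,-0.04,0,0.3,-0.004,0.0025,-0.08,0,0.3,-0.004,0.0025,-0.08,0,0.3,-0.004,0.0025,-0.08,0]
}}

```text
t: 5.75
tool_pos: [0.526, 0.1044, 0.1686]
tool_rot: [0.276, 3.125, -0.003]
contact_force: [-0.4, -0.4, -0.9]
opening: 0.0555
```

```bash
python3 plan.py .5382 -.0415 .1 -.177; python3 - <<'E'
from h import *
cv2.imwrite("pics/w5.png",get_image("wrist")[:,:,::-1])
E
```

```text
pos [0.526  0.1044 0.1686] toolx [-0.9845  0.1753 -0.0049] tooly [ 0.1753  0.9845 -0.0013] q [ 0.0583 -0.0915  1.9052 -0.0024  1.3235 -1.3358]
shift [-0.0373 -0.1414  0.0689] turn about tool z deg 0.04761651694885753 open 0.055544971195288464 tip 0.025 t 5.75 F [-0.3697 -0.4073 -0.8614]
```

View pics/w5.png

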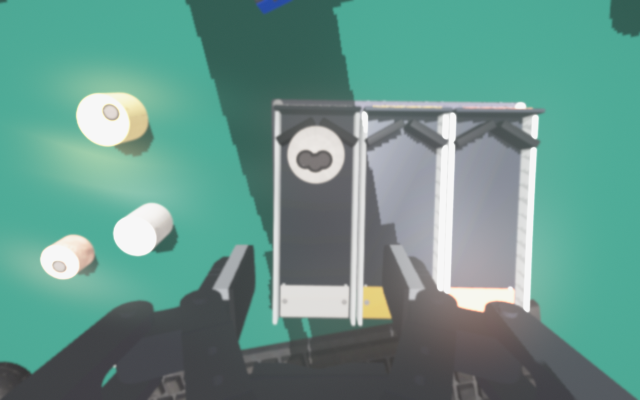

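The control disc lies seated against the V in the steel lane, its top at (316,154) and marks up. Next are the positions of fresh (143,234), copper (60,264) and brass (104,120) from this view.

```bash
python3 - <<'E'
from h import *
o=get_obs();c=cam("wrist",o)
for n,p,z in[("fresh",(138,236),.034),("copper",(60,264),.022),("brass",(103,120),.03),("control",(316,156),.059)]:print(n,at(c,p,z))
E
```

```text
fresh [ 0.5345 -0.037   0.034 ]
copper [ 0.5508 -0.1132  0.022 ]
brass [ 0.4477 -0.035   0.03  ]
control [0.4931 0.1078 0.059 ]
```

>>> {"method": "move_arm", "body": {
  "deltas": [0.4,-0.0354,-0.139,0.06,0,0.4,-0.0354,-0.139,0.075,0,0.4,-0.0354,-0.139,0.08,0,0.4,-0.0354,-0.139,0.08,0,0.4,-0.0354,-0.139,0.08,0,0.4,-0.0354,-0.139,0.125,0,0.4,-0.0354,-0.139,0.133,0,0.4,-0.0354,-0.139,0.133,0,0.4,-0.0354,-0.139,0.133,0]
}}

```text
t: 6.7
tool_pos: [0.5364, -0.0382, 0.0354]
tool_rot: [0.274, 3.127, -0.004]
contact_force: [-0.6, 0.3, 0.5]
opening: 0.0599
```

```bash
python3 plan.py .5365 -.039 .035 -.177; python3 - <<'E'
from h import *
cv2.imwrite("pics/w6.png",get_image("wrist")[100:,100:540,::-1])
E
```

```text
pos [ 0.5364 -0.0382  0.0354] toolx [-0.9848  0.1739 -0.0031] tooly [ 0.1739  0.9848 -0.002 ] q [-0.2087  0.0932  1.9701 -0.0021  1.0751 -1.6037]
shift [-0.0002 -0.0007  0.0004] turn about tool z deg 0.12516347308826076 open 0.05992761930456197 tip 0.025 t 6.7 F [-0.5943  0.2961  0.4752]
```

View pics/w6.png

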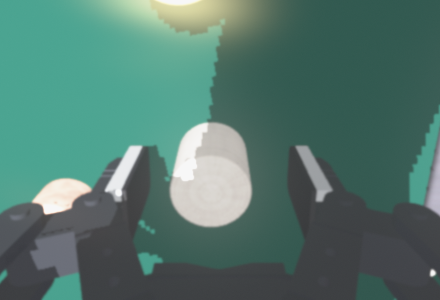

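Fresh stands centred between the open fingers. I'll close on it now.

>>> {"method": "move_arm", "body": {
  "deltas": [-1,0,-0.001,0,0,-1,0,-0.001,0,0,-1,0,-0.001,0,0,-1,0,-0.001,0,0]
}}

```text
t: 7.15
tool_pos: [0.5384, -0.0397, 0.0381]
tool_rot: [0.274, 3.122, -0.004]
contact_force: [-0.4, 1.0, 6.3]
opening: 0.0296
```

```bash
python3 plan.py .551 .1005 .1 -.177
```

```text
pos [ 0.5384 -0.0397  0.0381] toolx [-0.9847  0.1742 -0.0081] tooly [ 0.1742  0.9847 -0.0019] q [-0.2108  0.0904  1.9675 -0.0018  1.0756 -1.6056]
shift [ 0.0115  0.1402 -0.0622] turn about tool z deg 0.10765063844606257 open 0.029633710548375953 tip 0.025 t 7.15 F [-0.4091  1.0091  6.3471]
```

>>> {"method": "move_arm", "body": {
  "deltas": [-1,0,0,-0.05,0,-1,0,0,-0.09,0,-1,0,0.02,-0.09,0,-1,0.0115,0.14,-0.09,0,-1,0.0115,0.14,-0.09,0,-1,0.0115,0.14,-0.09,0,-1,0.0115,0.14,-0.09,0,-1,0.0115,0.14,-0.09,0,-1,0.0115,0.14,-0.06,0,-1,0.0115,0.14,-0.055,0]
}}

```text
t: 8.15
tool_pos: [0.5486, 0.0989, 0.0895]
tool_rot: [0.277, 3.128, -0.006]
contact_force: [-1.7, -0.2, -3.8]
opening: 0.0302
```

```bash
python3 plan.py .551 .0995 .084 -.177; python3 - <<'E'
from h import *
cv2.imwrite("pics/w7.png",get_image("wrist")[50:,100:540,::-1])
E
```

```text
pos [0.5486 0.0989 0.0895] toolx [-0.9844  0.1759 -0.0019] tooly [ 0.1759  0.9844 -0.0037] q [ 0.0467  0.0567  1.9028 -0.0043  1.181  -1.3457]
shift [-0.0023  0.0011  0.0055] turn about tool z deg 0.012783625913376912 open 0.030154931140381046 tip 0.025 t 8.15 F [-1.7397 -0.1723 -3.8114]
```

View pics/w7.png

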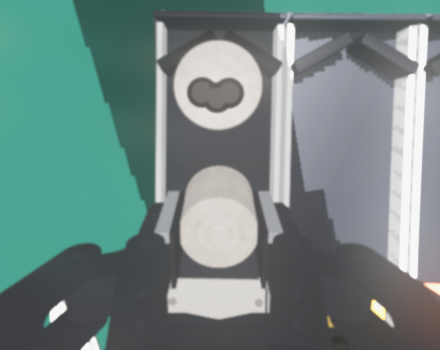

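Fresh hangs upright over the steel lane, uphill of the seated control disc and centred. I'll set it down.

>>> {"method": "move_arm", "body": {
  "deltas": [-1,-0.002,0.0015,0.003,0,-1,-0.002,0.0015,0.005,0,-1,-0.002,0.0015,0.0055,0,0.1,-0.002,0.0015,0.005,0,0.1,-0.002,0.0015,0.005,0,0.1,-0.002,0.0015,0.005,0,0.3,-0.002,0.0015,-0.04,0,0.3,-0.002,0.0015,-0.07,0,0.3,-0.002,0.0015,-0.07,0,0.3,-0.002,0.0015,-0.07,0]
}}

```text
t: 9.2
tool_pos: [0.5514, 0.1004, 0.1609]
tool_rot: [0.277, 3.125, -0.005]
contact_force: [-0.5, -0.1, -0.5]
opening: 0.0557
```

```bash
python3 plan.py .449 -.036 .035 -.177; python3 - <<'E'
from h import *
cv2.imwrite("pics/w8.png",get_image("wrist")[:,:,::-1])
E
```

```text
pos [0.5514 0.1004 0.1609] toolx [-0.9844  0.1758 -0.0043] tooly [ 0.1758  0.9844 -0.0031] q [ 0.0492 -0.0239  1.854  -0.0041  1.3079 -1.3438]
shift [ 0.0774 -0.1519  0.126 ] turn about tool z deg 0.014586682537788866 open 0.055709771197994876 tip 0.025 t 9.2 F [-0.464  -0.1018 -0.5294]
```

View pics/w8.png

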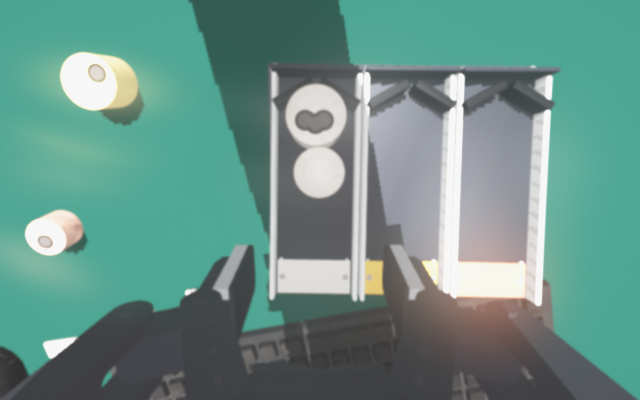

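Fresh (319,173) touches control (316,117), both flat and centred in the steel lane. Next I pick brass.

>>> {"method": "move_arm", "body": {
  "deltas": [0.4,0.077,-0.152,0.02,0,0.4,0.077,-0.152,0.05,0,0.4,0.077,-0.152,0.07,0,0.4,0.077,-0.152,0.07,0,0.4,0.077,-0.152,0.07,0,0.4,0.077,-0.152,0.07,0,0.4,0.077,-0.152,0.115,0,0.4,0.077,-0.152,0.127,0,0.4,0.077,-0.152,0.127,0,0.4,0.077,-0.152,0.127,0]
}}

```text
t: 10.25
tool_pos: [0.4489, -0.0359, 0.0335]
tool_rot: [0.275, 3.128, -0.006]
contact_force: [-0.7, 0.4, 0.5]
opening: 0.0598
```

```bash
python3 plan.py .449 -.036 .034 -.177; python3 - <<'E'
from h import *
cv2.imwrite("pics/w9.png",get_image("wrist")[100:,100:540,::-1])
E
```

```text
pos [ 0.4489 -0.0359  0.0335] toolx [-0.9846  0.1748 -0.0021] tooly [ 0.1748  0.9846 -0.0037] q [-0.2433 -0.1121  2.1774 -0.004   1.0739 -1.6364]
shift [-0.0001 -0.0001 -0.0005] turn about tool z deg 0.07362366102139256 open 0.059822179044438734 tip 0.025 t 10.25 F [-0.6796  0.3793  0.4719]
```

View pics/w9.png

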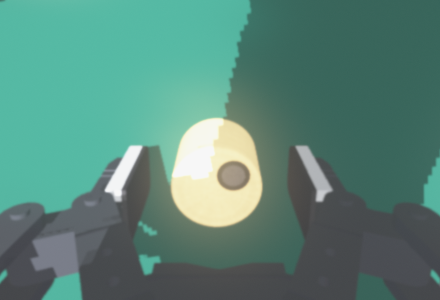

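Brass is centred between the fingers at crop (217,185), so I'll close.

>>> {"method": "move_arm", "body": {
  "deltas": [-1,0,0,0,0,-1,0,0,0,0,-1,0,0,0,0,-1,0,0,0,0]
}}

```text
t: 10.7
tool_pos: [0.4512, -0.0363, 0.0362]
tool_rot: [0.275, 3.122, -0.007]
contact_force: [-0.5, 1.0, 6.5]
opening: 0.0336
```

```bash
python3 plan.py .536 .1645 .1 -.177
```

```text
pos [ 0.4512 -0.0363  0.0362] toolx [-0.9845  0.175  -0.0075] tooly [ 0.175   0.9846 -0.0036] q [-0.2433 -0.1148  2.1745 -0.0035  1.0743 -1.6365]
shift [-0.0489  0.2123 -0.0642] turn about tool z deg 0.06302427234857622 open 0.033610562471757005 tip 0.025 t 10.7 F [-0.549   1.0179  6.4602]
```

>>> {"method": "move_arm", "body": {
  "deltas": [-1,0,0,-0.05,0,-1,0,0,-0.1,0,-1,0,0.02,-0.1,0,-1,-0.049,0.213,-0.1,0,-1,-0.049,0.213,-0.1,0,-1,-0.049,0.213,-0.1,0,-1,-0.049,0.213,-0.1,0,-1,-0.049,0.213,-0.1,0,-1,-0.049,0.213,-0.1,0,-1,-0.049,0.213,-0.09,0]
}}

```text
t: 11.7
tool_pos: [0.5367, 0.1648, 0.1266]
tool_rot: [0.276, 3.12, -0.006]
contact_force: [0.5, 0.5, -1.1]
opening: 0.034
```

```bash
python3 plan.py .536 .1645 .076 -.177
```

```text
pos [0.5367 0.1648 0.1266] toolx [-0.9845  0.1754 -0.0098] tooly [ 0.1754  0.9845 -0.0031] q [ 0.1683  0.0142  1.8776 -0.0066  1.2417 -1.2241]
shift [ 0.0011 -0.0003  0.0506] turn about tool z deg 0.03815122690500931 open 0.03397102041837471 tip 0.025 t 11.7 F [ 0.5005  0.5119 -1.1323]
```

>>> {"method": "move_arm", "body": {
  "deltas": [-1,0.001,0.001,0.035,0,-1,0.001,0.001,0.046,0,-1,0.001,0.001,0.05,0,-1,0.001,0.001,0.0505,0,0.1,0.001,0.001,0.05,0,0.1,0.001,0.001,0.05,0,0.1,0.001,0.001,0.05,0,0.3,0.001,0.001,0.01,0,0.3,0.001,0.001,-0.03,0,0.3,0.001,0.001,-0.03,0]
}}

```text
t: 12.7
tool_pos: [0.54, 0.1671, 0.1649]
tool_rot: [0.274, 3.107, -0.001]
contact_force: [1.2, -0.7, 0.6]
opening: 0.0556
```

```bash
python3 plan.py .5525 -.1145 .034 -.177; python3 - <<'E'
from h import *
cv2.imwrite("pics/w10.png",get_image("wrist")[:,:,::-1])
E
```

```text
pos [0.54   0.1671 0.1649] toolx [-0.9843  0.1751 -0.0229] tooly [0.1752 0.9845 0.0016] q [ 0.1712 -0.0275  1.8507 -0.0065  1.2964 -1.2218]
shift [-0.0586 -0.2752  0.1318] turn about tool z deg 0.053948669781023174 open 0.0555644163280928 tip 0.025 t 12.7 F [ 1.1967 -0.6838  0.6295]
```

View pics/w10.png

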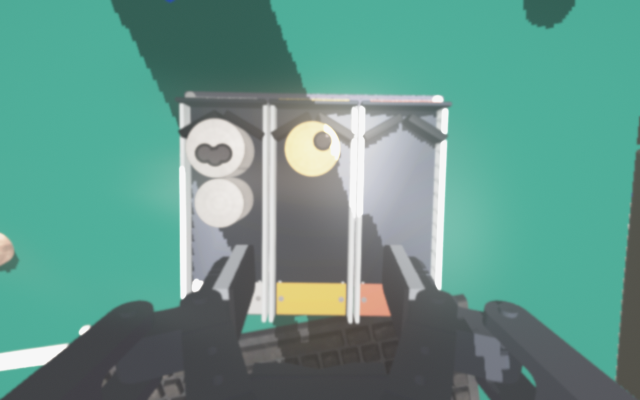

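Brass (312,148) is seated against the V in the middle lane, and the steel pair hasn't moved. Last is copper.

>>> {"method": "move_arm", "body": {
  "deltas": [0.4,-0.0586,-0.275,0.02,0,0.4,-0.0586,-0.275,0.03,0,0.4,-0.0586,-0.275,0.03,0,0.4,-0.0586,-0.275,0.05,0,0.4,-0.0586,-0.275,0.07,0,0.4,-0.0586,-0.275,0.07,0,0.4,-0.0586,-0.275,0.07,0,0.4,-0.0586,-0.275,0.09,0,0.4,-0.0586,-0.275,0.09,0,0.4,-0.0586,-0.275,0.09,0]
}}

```text
t: 13.75
tool_pos: [0.549, -0.1138, 0.0723]
tool_rot: [0.274, 3.113, -0.002]
contact_force: [0.5, 0.2, 0.7]
opening: 0.0597
```

```bash
python3 plan.py .5525 -.1145 .0315 -.177; python3 - <<'E'
from h import *
cv2.imwrite("pics/w11.png",get_image("wrist")[100:,100:540,::-1])
E
```

```text
pos [ 0.549  -0.1138  0.0723] toolx [-0.9845  0.1745 -0.0167] tooly [0.1745 0.9847 0.0004] q [-0.3385  0.0792  1.9121  0.0035  1.1339 -1.7354]
shift [-0.0029 -0.0001  0.0408] turn about tool z deg 0.0933566563718277 open 0.0597467229569463 tip 0.025 t 13.75 F [0.5058 0.2214 0.7152]
```

View pics/w11.png

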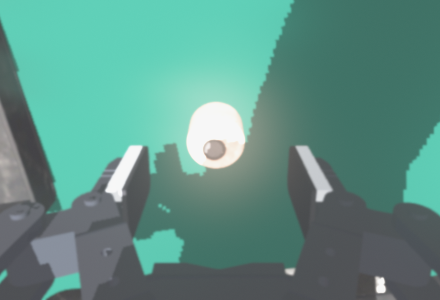

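```bash
python3 chk.py 315 240 .022 | head -1; python3 plan.py .553 -.115 .0315 -.177|tail -1
```

```text
top centre [ 0.5514 -0.1165  0.022 ]
shift [-0.0027 -0.0005  0.0417] turn about tool z deg 0.10690543189355754 open 0.05992837997610236 tip 0.025 t 13.8 F [ 0.3666 -0.4885  0.0957]
```

Copper stands centred between the fingers at crop (215,140). I'll descend and close.

>>> {"method": "move_arm", "body": {
  "deltas": [0.4,-0.002,-0.001,0.03,0,0.4,-0.002,-0.001,0.0415,0,0.4,-0.002,-0.001,0.0415,0,0.4,-0.002,-0.001,0.0415,0,-1,-0.002,-0.001,0.0415,0,-1,-0.002,-0.001,0.0415,0,-1,-0.002,-0.001,0.0415,0,-1,-0.002,-0.001,0.0415,0]
}}

```text
t: 14.6
tool_pos: [0.5532, -0.1157, 0.0332]
tool_rot: [0.273, 3.109, -0.003]
contact_force: [-1.5, 0.5, 5.5]
opening: 0.0277
```

```bash
python3 plan.py .547 .2257 .1 -.177
```

```text
pos [ 0.5532 -0.1157  0.0332] toolx [-0.9845  0.1742 -0.0207] tooly [ 0.1743  0.9847 -0.0002] q [-0.3393  0.1469  1.9154  0.0036  1.0589 -1.7366]
shift [ 0.0642  0.3351 -0.0683] turn about tool z deg 0.10444811188080627 open 0.02772069074768503 tip 0.025 t 14.6 F [-1.4667  0.5218  5.5008]
```

>>> {"method": "move_arm", "body": {
  "deltas": [-1,0,0,-0.05,0,-1,0,0,-0.1,0,-1,0,0.02,-0.1,0,-1,0.064,0.335,-0.1,0,-1,0.064,0.335,-0.1,0,-1,0.064,0.335,-0.1,0,-1,0.064,0.335,-0.1,0,-1,0.064,0.335,-0.1,0,-1,0.064,0.335,-0.1,0,-1,0.064,0.335,-0.1,0]
}}

```text
t: 15.6
tool_pos: [0.5453, 0.2294, 0.1312]
tool_rot: [0.268, 3.111, -0.002]
contact_force: [-0.5, -1.2, -1.4]
opening: 0.0278
```

```bash
python3 plan.py .547 .2257 .0755 -.177
```

```text
pos [0.5453 0.2294 0.1312] toolx [-0.9851  0.1709 -0.0195] tooly [0.171  0.9853 0.0005] q [ 0.2758  0.0733  1.8083 -0.0084  1.2422 -1.1205]
shift [-0.0012 -0.0033  0.0557] turn about tool z deg 0.29796439270711633 open 0.02777327608440374 tip 0.025 t 15.6 F [-0.5073 -1.1518 -1.3826]
```

>>> {"method": "move_arm", "body": {
  "deltas": [-1,-0.001,-0.003,0.02,0,-1,-0.001,-0.003,0.045,0,-1,-0.001,-0.003,0.0545,0,-1,-0.001,-0.003,0.056,0,-1,-0.001,-0.003,0.056,0]
}}

```text
t: 16.1
tool_pos: [0.5469, 0.2258, 0.0753]
tool_rot: [0.269, 3.111, -0.002]
contact_force: [-0.0, -0.0, -1.2]
opening: 0.0277
```

```bash
python3 plan.py .547 .2262 .0745 -.177
```

```text
pos [0.5469 0.2258 0.0753] toolx [-0.985   0.1714 -0.0193] tooly [0.1714 0.9852 0.0004] q [ 0.2692  0.1441  1.8356 -0.0086  1.1443 -1.1258]
shift [0.     0.0004 0.0008] turn about tool z deg 0.2700187629486616 open 0.02768047363706934 tip 0.025 t 16.1 F [-0.027  -0.0494 -1.1949]
```

>>> {"method": "move_arm", "body": {
  "deltas": [0,0,0,0,0,0,0,0,0,0,0,0,0,0,0,0,0,0,-0.04,0,0.2,0,0,-0.09,0,0.2,0,-0.03,-0.13,0,0.2,0,-0.06,-0.13,0,0.2,0,-0.06,-0.13,0,0.2,0,-0.06,-0.13,0]
}}

```text
t: 17.0
tool_pos: [0.5342, 0.1668, 0.2057]
tool_rot: [0.27, 3.11, -0.001]
contact_force: [-0.2, 0.0, -0.7]
opening: 0.0508
```

```bash
python3 - <<'E'
from h import *
o=get_obs();w=get_image("wrist")[:,:,::-1];t=get_image("top")[:,:,::-1]
print(o["t"],o["tool_pos"],o["contact_force"])
a=cv2.resize(t[100:220,195:450],None,fx=2,fy=2,interpolation=cv2.INTER_CUBIC)
im=np.zeros((400+240,640,3),np.uint8);im[:400]=w;im[400:,:510]=a
cv2.imwrite("pics/fin.png",im[60:])
E
```

```text
17.0 [0.5342 0.1668 0.2057] [-0.2422  0.0492 -0.6505]
```

View pics/fin.png

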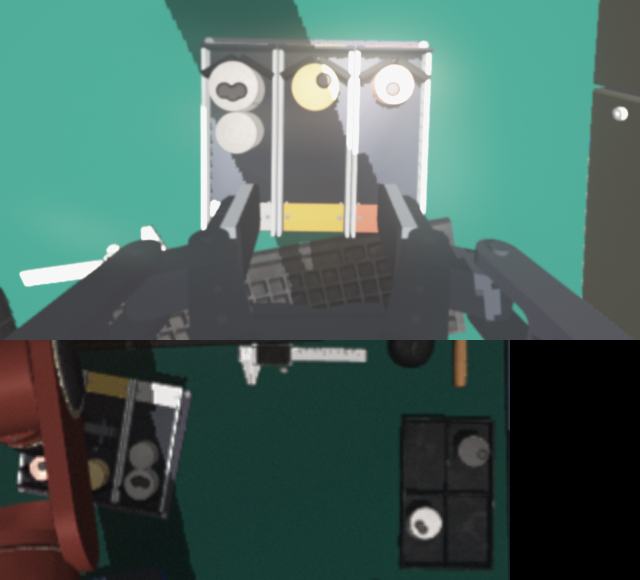

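```bash
python3 - <<'E'
from h import *
o=get_obs();c=cam("wrist",o)
w=get_image("wrist").astype(int)
y=-.177;ax=np.array([np.cos(y),np.sin(y),0]);ay=np.array([-ax[1],ax[0],0]);z=np.array([0,0,1.])
up=np.cos(.244)*z-np.sin(.244)*ax
for n,k,x,zz,h,px in[("copper",.062,-.047,.020,.022,(393,144)),("brass",0,-.044,.021,.030,(315,147)),("control",-.062,-.043,.021,.033,(233,146)),("fresh",-.062,-.009,.030,.034,(236,192))]:
    P=np.array([.549,.1612,.005])+ax*x+ay*k+z*zz+up*h
    d=at(c,px,P[2])-P; print(n,"pred",proj(c,P)[0],"seen",px,"lane dx,dy mm",1e3*d@ax,1e3*d@ay)
import time
w2=get_image("wrist").astype(int);print("moving px",(abs(w2-w).max(2)>40).sum())
E
```

```text
copper pred [395.0632 135.1636] seen (393, 144) lane dx,dy mm 6.819604409168929 -1.1047533356003352
brass pred [314.3601 138.0315] seen (315, 147) lane dx,dy mm 6.737547705852471 0.4866481192625215
control pred [230.3146 138.5647] seen (233, 146) lane dx,dy mm 5.504058534900187 1.5834604539473522
fresh pred [230.4497 186.2711] seen (236, 192) lane dx,dy mm 4.430116277233491 3.8012277845854086
moving px 58
```

The offsets are all alike, about 4–7 mm along the lanes. That points to my rack position estimate rather than any one disc, and the picture shows every disc against its stop. I'll hand in.

```bash
python3 -c "
from station import *
print(order.finish_job(), get_obs()['t'])"
```

```text
the job is handed in; nothing more can be done
the job is handed in; nothing more can be done
```

All four discs are in the rack and the job is handed in, with the robot clock at about 17 s of the allowed 90 s. I gripped each disc across its lane, let it go just uphill of its seat, and let it slide down.

**Final pictures:** copper, brass and control lie flat against the V stops of their own lanes, marks up. Fresh lies plain side up behind control, touching it. The two finished discs are still in their tray bays. The gripper was open and clear above the rack.

**Disagreement in the checks:** the measured disc centres were 4–7 mm uphill of my calculated seats, and up to 4 mm off across the lane (fresh, the largest). The uphill shift is similar for all four and about equals the 6 mm I moved the rack position after my first fit. I therefore put it down to that estimate, not to discs being off their stops. I did not measure the seats any other way.

**Motion check:** two pictures taken one after the other differed in only 58 pixels, which I took as image noise, with the discs at rest.

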